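# Dock the spice grinder and start it with its two-stage button

### The arm

A 6-joint arm with a two-finger parallel gripper is mounted at the origin on the work surface. World frame = base frame: x ahead of the robot, y to its left, z up, the work surface at z = 0. Lengths are in mm, angles in rad, forces in N, time in s.
With the tool pointing down it reaches from about 400 to 925 mm from the base axis. Payload 12.5 kg.
Tool frame: the origin (TCP) lies on the centre line of the jaws, within the pads' length; the fingertips stand 14 mm ahead of it and the grasp point (between the pads) lies 5 mm behind it; z points along the fingers, x is the direction in which the jaws open and shut, and the axes are right-handed (so a half turn about z gives the same grasp; the last joint's range is limited). The gripper opens to 95 mm and grips with 3 to 60 N. Pads are 20 mm wide; open, the fingers measure 119 mm over their backs; the gripper's body (75 mm by 180 mm) begins 59 mm behind the grasp point.
Start: joints at [-1.293, 0.491, 1.559, -0, 1.092, -0.106], TCP at [234.053, -579.538, 228.661] pointing down, gripper open.
Joint ranges: [-3.1, 3.1], [-0.84, 2.19], [0.05, 2.79], [-1.13, 4.28], [0.06, 2.93], [-2.69, 2.69]. Speed limits (rad/s): [2.22, 2.22, 2.79, 3.14, 3.14, 3.14].

### API

Orientations are given as [roll, pitch, yaw] about the fixed x, y, z axes, in that order (R = Rz(yaw) Ry(pitch) Rx(roll)).
In Python, from cell import state, read_camera, job_done gives the robot as it stands.
- The arm moves only by the shell command python3 -m handwheel 'ROWS'. ROWS is JSON, a list of rows, each an object of numbers: "hand": the finger opening in m, from 0 to 0.0951; "x", "y", "z": the shift along the world's x, y, z in m; "spin": the turn about the world's z in units of 5 degrees (1.0 is 5 degrees). In form: [{"hand": .., "x": .., "y": .., "z": .., "spin": ..}, ...]. A call has 1 to 20 rows; each row is the pose to reach, as a shift and turn from the pose commanded when the call began; what a row does not reach only later rows make up. A row lasts 1/12 s, in which the tool goes at most 41.7 mm and 7.16 degrees, less where a joint would pass 70% of its speed; a pose out of reach is approached as far as the arm can. A call with a gripper value outside its range is refused whole. The fingers move at their own pace and stop on an object; the grip force is fixed at half the most. Time passes only in rows, so rows that repeat a pose let the fingers close. It gives the time, the measured TCP pose, the force and the opening at its end, in the units of the state.
- state(): the state, without advancing time (a new reading comes with each control period).
- read_camera(name): name is "scene" or "side" or "wrist"; returns a dict with "img" (384x512x3 uint8, red, green, blue), "fx", "fy", "cx", "cy" (pixels), "D" ([k1, k2, p1, p2, k3] as OpenCV has them; the pictures are not rectified), "T" (4x4, takes a point from camera to world coordinates). Camera axes: x right, y down, z forward; pixel columns grow to the right and rows downward; lengths in mm; the calibration is good to about 2 mm. A picture is of the moment at which its call begins. There is no depth.
- job_done(): hands the job in, once; it reports no verdict.
The state is a dict: "t": time; "joints": joint angles; "qvel": joint speeds; "tau": joint torques, N m; "eef_pos": TCP position; "tcp_rot": TCP orientation; "ft_force": force on the tool from outside, world axes, zero at the start; "moment": the same for the moment, N m; "opening": opening from 0.0 (shut) to 1.0 (fully open).
Only numpy, scipy, OpenCV 4.12 (cv2) and the standard library are available. Lean on these libraries where they do the work, as an engineer would, in place of code of your own. Each camera call takes 0.05 s, during which the arm holds its last target. There are 200 camera calls.

### The job

Slide the spice grinder along the glass shelf until its square-cornered base is snug against both dowels and the end stop of its steel dock. Then press the grinder's top button down to its halfway stop and hold it there for at least a second, and only then press it fully down so that it latches, and let go. Keep the grinder standing on the shelf, do not touch off the full press before that, and leave the other things on the shelf where they are.

Things in the scene. Friction and masses are not known exactly. Their poses are not given: they have to be found in the camera images.
- grinder: Loose stainless spice grinder, 0.5-0.9 kg, on a flat steel base 130 (x) by 110 (y) by 20 mm high. Origin: centre of the base underside, z up. Its round column, 60 mm across, 100 mm high, has its axis at x=+20, y=+15 mm; a 16 mm thick spout points from it to -x (axis 40 mm high, end at x=-25). Starts 30-80 mm short of home to the dock's -x and -y, turned up to 0.25 rad. Friction on glass about 0.6.
- dock: Fixed L-shaped steel dock. Origin: on the glass (60 mm above the work surface), where the base centre lies when home; axes are then the base's. Two dowels, 14 mm across, 32 mm high, at x=+72, y=-38 and +38: the base's +x edge meets them at x=+65. End stop block, 32 mm high, its 26 mm wide flat face at y=+55, centred on x=0, meets the +y edge. 12 mm high bars lie behind them. Open to -x and -y.
- cap_top (a point): Centre of the flat top of the grinder's round steel push button, 40 mm in diameter; 130 mm above the underside of the base while unpressed, on the column's axis. It moves down 6 mm to the halfway stop and 13 mm in all.
- presscap (a joint): First stage of the button: 0 = up, 0.006 m = at the halfway stop. Spring: starts to move at about 2 N, 4 N at the stop; springs back when released.
- plunger (a joint): Second stage of the button: 0 = not pressed, 0.007 m = fully down. After the halfway stop it gives way only to about 12 N, without a spring: how far it was pressed it stays (latched), and it cannot be raised again.
- trivet: Bystander: dark hard silicone trivet, flat disc 120 mm across, 10 mm high, beyond the dock's end stop. Origin: centre of its underside.
- jar: Bystander: small closed amber spice jar, 48 mm across, 85 mm high, behind the dock's dowels. Origin: centre of its underside.
- canister: Bystander: lime-green plastic canister with white lid, 84 mm across, 115 mm high. Origin: centre of its underside.
- mortar: Bystander: small wooden mortar, 88 mm across, 65 mm high, pestle sticking out to about 100 mm. Origin: centre of its underside.
- mug: Bystander: white mug, 76 mm across plus handle, 85 mm high. Origin: centre of its underside.
Things that resemble listed ones, but are neither listed nor needed, are in the scene too. Of the things shaped like the grinder, the stainless one is meant.

How it is judged (in metres and radians):
On the way, in this order (a step that is already met when the one before it is completed fails the run):
1. the grinder's base is home against both dowels and the end stop, its button not yet pressed (x of grinder in the frame of dock between -0.003 and 0.003 m and y of grinder in the frame of dock between -0.003 and 0.003 m and angle between the x axis of grinder and the x axis of dock, either way round below 0.035 rad and z of grinder in the frame of dock below 0.003 m and value of joint each of presscap, plunger below 0.002 m), for 0.2 s.
2. with the grinder home, the button is held at its halfway stop for a second (x of grinder in the frame of dock between -0.003 and 0.003 m and y of grinder in the frame of dock between -0.003 and 0.003 m and angle between the x axis of grinder and the x axis of dock, either way round below 0.035 rad and z of grinder in the frame of dock below 0.003 m and value of joint presscap above 0.004 m and value of joint plunger below 0.003 m), for 0.9 s.
3. the button is pressed fully down (x of grinder in the frame of dock between -0.003 and 0.003 m and y of grinder in the frame of dock between -0.003 and 0.003 m and angle between the x axis of grinder and the x axis of dock, either way round below 0.035 rad and z of grinder in the frame of dock below 0.003 m and value of joint presscap above 0.004 m and value of joint plunger above 0.0055 m), for 0.05 s.
At the end, for the whole second after the job is handed in: Grinder at rest, upright, home in the dock (centre within 3 mm both ways, turned under 2 degrees); button second stage latched (at least 5.5 of 7 mm), first stage sprung back (under 2 mm); trivet, jar, canister, mortar and mug within 25 mm of their start places (x of grinder in the frame of dock between -0.003 and 0.003 m and y of grinder in the frame of dock between -0.003 and 0.003 m and angle between the x axis of grinder and the x axis of dock, either way round below 0.035 rad and z of grinder in the frame of dock below 0.003 m and value of joint plunger above 0.0055 m and value of joint presscap below 0.002 m and angle between grinder's own z axis and vertical below 0.05 rad and linear speed of grinder below 0.01 m/s and distance of each of trivet, jar, canister, mortar, mug from where it was at the start of the episode below 0.025 m); the robot touches nothing.
It fails at once if the full press is made while the grinder is not home in its dock (value of joint plunger above 0.003 m and not (x of grinder in the frame of dock between -0.003 and 0.003 m and y of grinder in the frame of dock between -0.003 and 0.003 m and angle between the x axis of grinder and the x axis of dock, either way round below 0.035 rad and z of grinder in the frame of dock below 0.003 m)).
It fails at once if the grinder is lifted off the shelf or tipped (z of grinder in the frame of dock above 0.015 m or z of grinder in the frame of dock below -0.015 m or angle between grinder's own z axis and vertical above 0.25 rad).
It fails at once if a bystander is knocked away (distance of any of trivet, jar, canister, mortar, mug from where it was at the start of the episode above 0.025 m).
It also fails if it takes over 72 s, if anything falls off the work surface, if the arm or the gripper's body presses on something with over 40 N, if the wrist force passes 120 N, or if a joint passes its speed limit or range.

## Working session

There is one attempt and no reset: what is moved stays moved. The work goes in short steps, Python scripts to look and compute and a shell command to move; the robot and the scene stay as the last step left them, time stands still between calls to the robot, and variables do not carry over. Pictures are saved under pics/ and viewed, about 8 in all and at most 12, crops included, and the job is handed in when it is done.

```bash
mkdir -p pics
cat > h.py <<'E'
import numpy as np, cv2
from cell import state, read_camera
def snap(n,f=None):
    c=read_camera(n)
    if f: cv2.imwrite('pics/'+f,c['img'][:,:,::-1])
    return c
def KD(c): return np.array([[c['fx'],0,c['cx']],[0,c['fy'],c['cy']],[0,0,1.]]),np.array(c['D'],float)
def ray(c,uv):
    K,D=KD(c); p=cv2.undistortPoints(np.array([[uv]],float),K,D)[0,0]
    T=np.array(c['T']); return T[:3,3],T[:3,:3]@np.array([p[0],p[1],1])
def onz(c,uv,z):
    o,d=ray(c,uv); return o+d*(z-o[2])/d[2]
def proj(c,P):
    K,D=KD(c); Ti=np.linalg.inv(np.array(c['T']))
    return cv2.projectPoints(np.array(P,float).reshape(-1,1,3),cv2.Rodrigues(Ti[:3,:3])[0],Ti[:3,3],K,D)[0][:,0]
E
python3 - <<'E'
from h import *
import pickle
d={n:snap(n) for n in('scene','side','wrist')}
pickle.dump(d,open('c0.pkl','wb'))
for n in d:
    print(n,np.array(d[n]['T']).round(2).tolist(),d[n]['fx'])
a=d['scene']['img'];cv2.imwrite('pics/scene.png',cv2.resize(a,(800,600),interpolation=cv2.INTER_CUBIC)[:,:,::-1])
a=d['side']['img'];cv2.imwrite('pics/side.png',cv2.resize(a,(800,600),interpolation=cv2.INTER_CUBIC)[:,:,::-1])
print(state())
E
```

```text
scene [[-0.6, 0.68, -0.42, 1155.12], [0.8, 0.51, -0.31, 497.2], [0.0, -0.52, -0.85, 1512.95], [0.0, 0.0, 0.0, 1.0]] 470.633902831543
side [[1.0, -0.0, 0.05, 420.94], [-0.04, -0.57, 0.82, -1244.02], [0.03, -0.82, -0.57, 1017.1], [0.0, 0.0, 0.0, 1.0]] 472.69226323963545
wrist [[0.37, -0.9, -0.23, 299.17], [-0.93, -0.36, -0.09, -553.47], [-0.0, 0.25, -0.97, 384.06], [0.0, 0.0, 0.0, 1.0]] 311.16019004847186
{'t': 0.15, 'joints': array([-1.29258787e+00,  4.91359535e-01,  1.55927005e+00,  1.06374530e-05,
        1.09167688e+00, -1.05595064e-01]), 'qvel': array([-1.55775489e-04, -2.34323189e-03,  8.69014949e-05, -1.63400735e-03,
       -1.17456534e-03, -6.21901362e-04]), 'tau': array([ 2.91007520e-03, -6.12896919e+01, -2.58276808e+01,  6.92258310e-02,
        4.73101716e-02, -8.52684775e-05]), 'eef_pos': array([ 234.01824427, -579.3816684 ,  228.24780358]), 'tcp_rot': array([-3.14150803e+00,  7.08844063e-04, -1.18699769e+00]), 'ft_force': array([ 0.08357296, -0.71438799,  0.32839173]), 'moment': array([ 0.02239169, -0.01849169, -0.03951186]), 'opening': 1.0045962201756082}
```

View pics/scene.png

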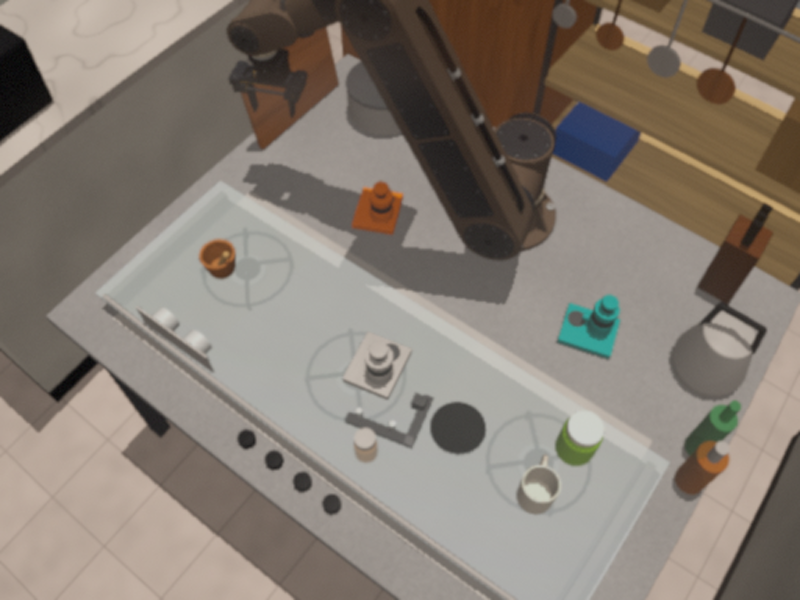

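View pics/side.png

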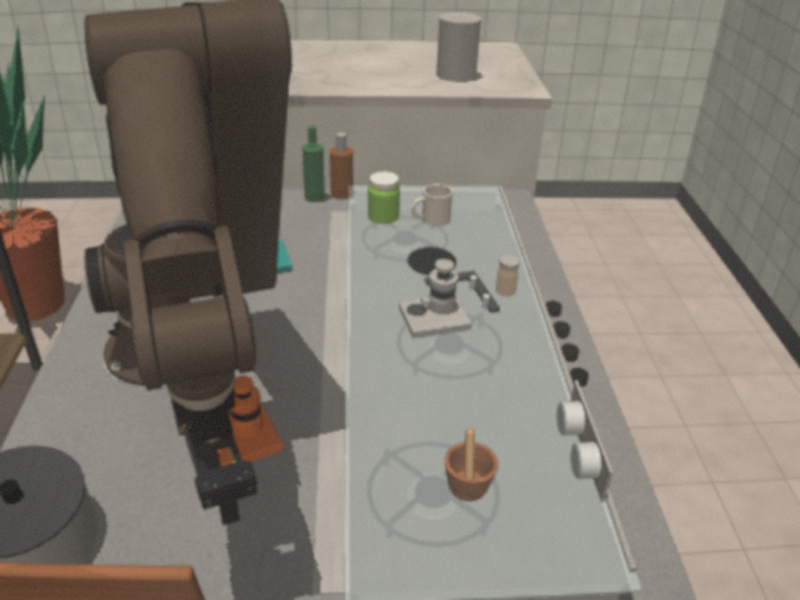

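The scene view (800x600) shows the grinder base around (378,365), the dowels near (362,415) and (392,425), the end stop at (422,400), the jar at (365,443) and the trivet at (458,427). In the side view the grinder is around (437,300). I'll get rough positions from these, then look closer with the wrist camera.

Run:
```python
from h import *
import pickle
d=pickle.load(open('c0.pkl','rb'));s=.64
for n,l in dict(scene=[('cap',378,350,190),('b1',376,332,80),('b2',411,349,80),('b3',388,394,80),('b4',345,376,80),('dowelA',362,416,92),('dowelB',393,424,92),('stop',422,398,92),('jar',365,436,145),('triv',458,427,70)],side=[('cap',445,266,190),('b1',400,302,80),('b2',411,330,80),('b3',470,324,80),('stop',465,274,92),('dB',475,278,92),('dA',487,298,92),('jar',508,262,145)]).items():
    for k,u,v,z in l: print(n,k,onz(d[n],(u*s,v*s),z).round(0))
```

```text
scene cap [608.  39. 190.]
scene b1 [529. -31.  80.]
scene b2 [517.  58.  80.]
scene b3 [634.  83.  80.]
scene b4 [656. -18.  80.]
scene dowelA [711.  73.  92.]
scene dowelB [687. 136.  92.]
scene stop [603. 150.  92.]
scene jar [758. 120. 145.]
scene triv [604. 244.  70.]
side cap [607.  22. 190.]
side b1 [519.  48.  80.]
side b2 [537. -51.  80.]
side b3 [661. -32.  80.]
side stop [671. 138.  92.]
side dB [692. 122.  92.]
side dA [708.  45.  92.]
side jar [758. 106. 145.]
```

```bash
python3 -m handwheel '[{"z":0.07,"hand":0.0951},{"x":0.326,"y":0.610,"z":0.07},{"x":0.326,"y":0.610,"z":0.07},{"x":0.326,"y":0.610,"z":0.07},{"x":0.326,"y":0.610,"z":0.07},{"x":0.326,"y":0.610,"z":0.07},{"x":0.326,"y":0.610,"z":0.07},{"x":0.326,"y":0.610,"z":0.07},{"x":0.326,"y":0.610,"z":0.07},{"x":0.326,"y":0.610,"z":0.07},{"x":0.326,"y":0.610,"z":0.07},{"x":0.326,"y":0.610,"z":0.07},{"x":0.326,"y":0.610,"z":0.07},{"x":0.326,"y":0.610,"z":0.07},{"x":0.326,"y":0.610,"z":0.07},{"x":0.326,"y":0.610,"z":0.07},{"x":0.326,"y":0.610,"z":0.07},{"x":0.326,"y":0.610,"z":0.07},{"x":0.326,"y":0.610,"z":0.07},{"x":0.326,"y":0.610,"z":0.07}]'
python3 - <<'E'
from h import *
import pickle
c=snap('wrist');pickle.dump(c,open('w1.pkl','wb'))
cv2.imwrite('pics/w1.png',cv2.resize(c['img'],(800,600),interpolation=cv2.INTER_CUBIC)[:,:,::-1])
s=state();print(s['eef_pos'],s['tcp_rot'],s['joints'])
E
```

```text
[ 234.01446013 -579.4086768   228.28001125] [-3.14153868e+00  6.42447308e-04 -1.18700726e+00] [-1.29259592e+00  4.91338455e-01  1.55921459e+00 -1.58165514e-05
  1.09168417e+00 -1.05581356e-01]invalid input
```

View pics/w1.png

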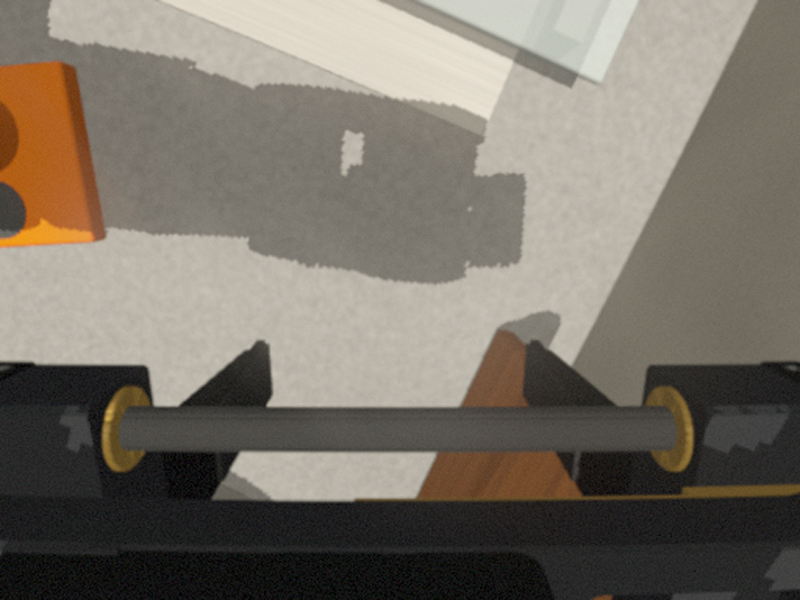

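The move was refused because every row needs all five keys. This view shows the fingers filling the rows below about 340 (of 600), so the target has to sit in the upper half, and I'll stop a little shorter of it.

```bash
python3 -m handwheel '[{"hand":0.0951,"x":0,"y":0,"z":0.04,"spin":0},{"hand":0.0951,"x":0.28,"y":0.60,"z":0.10,"spin":0},{"hand":0.0951,"x":0.28,"y":0.60,"z":0.10,"spin":0},{"hand":0.0951,"x":0.28,"y":0.60,"z":0.10,"spin":0},{"hand":0.0951,"x":0.28,"y":0.60,"z":0.10,"spin":0},{"hand":0.0951,"x":0.28,"y":0.60,"z":0.10,"spin":0},{"hand":0.0951,"x":0.28,"y":0.60,"z":0.10,"spin":0},{"hand":0.0951,"x":0.28,"y":0.60,"z":0.10,"spin":0},{"hand":0.0951,"x":0.28,"y":0.60,"z":0.10,"spin":0},{"hand":0.0951,"x":0.28,"y":0.60,"z":0.10,"spin":0},{"hand":0.0951,"x":0.28,"y":0.60,"z":0.10,"spin":0},{"hand":0.0951,"x":0.28,"y":0.60,"z":0.10,"spin":0},{"hand":0.0951,"x":0.28,"y":0.60,"z":0.10,"spin":0},{"hand":0.0951,"x":0.28,"y":0.60,"z":0.10,"spin":0},{"hand":0.0951,"x":0.28,"y":0.60,"z":0.10,"spin":0},{"hand":0.0951,"x":0.28,"y":0.60,"z":0.10,"spin":0},{"hand":0.0951,"x":0.28,"y":0.60,"z":0.10,"spin":0},{"hand":0.0951,"x":0.28,"y":0.60,"z":0.10,"spin":0},{"hand":0.0951,"x":0.28,"y":0.60,"z":0.10,"spin":0},{"hand":0.0951,"x":0.28,"y":0.60,"z":0.10,"spin":0}]'
python3 - <<'E'
from h import *
import pickle
c=snap('wrist');pickle.dump(c,open('w1.pkl','wb'))
cv2.imwrite('pics/w2.png',cv2.resize(c['img'],(800,600),interpolation=cv2.INTER_CUBIC)[:,:,::-1])
s=state();print(s['eef_pos'],s['tcp_rot'],s['joints'])
E
```

```text
t: 1.87
eef_pos: [513.7, 20.4, 328.4]
tcp_rot: [3.141, 0.0, -1.186]
ft_force: [-0.1, -1.7, -0.1]
opening: 0.998
[513.65584152  19.79460783 328.45641118] [ 3.14098566e+00 -3.91868601e-05 -1.18743286e+00] [-8.98794244e-02  2.37863171e-01  1.68088074e+00 -3.31330414e-04
  1.22337119e+00  1.09766634e+00]
```

View pics/w2.png

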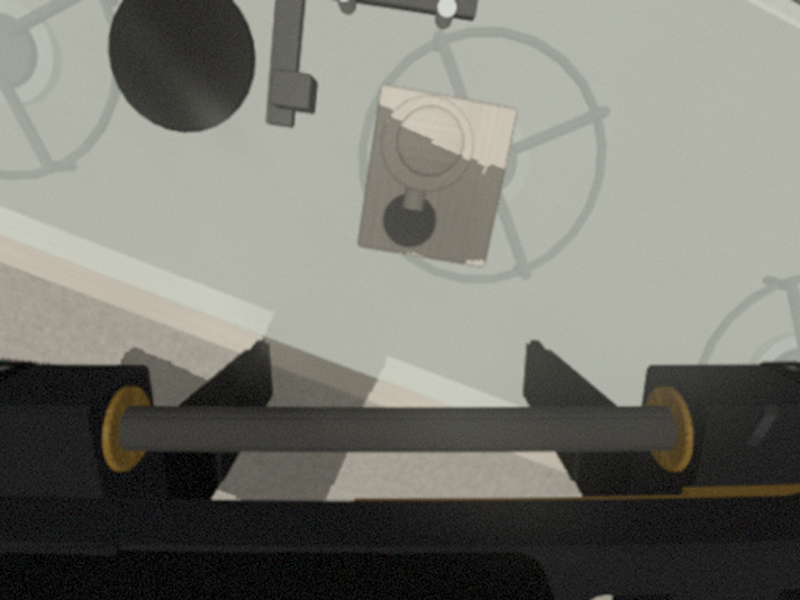

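The wrist view shows the grinder's base corners at about (382,86), (517,106), (485,266) and (358,245), the stop block at (295,92), and the dowels cut off at the top, at (447,8) and (347,3). I'll go 70 mm further along x to get the whole dock in one picture.

```bash
python3 -m handwheel '[{"hand":0.0951,"x":0.04,"y":0.02,"z":0.0,"spin":0},{"hand":0.0951,"x":0.07,"y":0.03,"z":0.0,"spin":0},{"hand":0.0951,"x":0.07,"y":0.03,"z":0.0,"spin":0},{"hand":0.0951,"x":0.07,"y":0.03,"z":0.0,"spin":0},{"hand":0.0951,"x":0.07,"y":0.03,"z":0.0,"spin":0}]'
python3 - <<'E'
from h import *
import pickle
c=snap('wrist');pickle.dump(c,open('w2.pkl','wb'))
cv2.imwrite('pics/w3.png',cv2.resize(c['img'][:224],(800,350),interpolation=cv2.INTER_CUBIC)[:,:,::-1])
E
```

```text
t: 2.33
eef_pos: [583.4, 49.2, 328.3]
tcp_rot: [3.141, 0.0, -1.188]
ft_force: [-1.0, -0.1, -0.0]
opening: 0.997
```

View pics/w3.png

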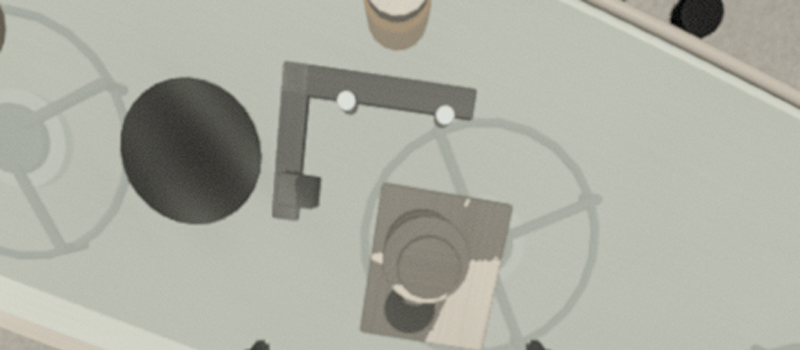

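The dock is now fully visible: dowels at (345,100) and (445,115), stop block face around x=320, y=178–208, and grinder corners at about (383,183), (512,205), (361,331) and (482,349).

```bash
cat > m.py <<'E'
from h import *
import pickle
s=.64
def cor(c,pts,w=4):
    g=cv2.cvtColor(c['img'],cv2.COLOR_RGB2GRAY)
    p=np.array(pts,np.float32).reshape(-1,1,2)*s
    q=cv2.cornerSubPix(g,p.copy(),(w,w),(-1,-1),(3,50,.01))
    print('shift',(q-p)[:,0].round(1).tolist()); return q[:,0]
def rect(c,pts):
    P=np.array([onz(c,u,80)[:2] for u in cor(c,pts)])  # fl(+x+y),fr(+x-y),br,bl
    ex=(P[0]-P[3]+P[1]-P[2]);ey=(P[0]-P[1]+P[3]-P[2])
    print('sides x',np.linalg.norm(P[0]-P[3]),np.linalg.norm(P[1]-P[2]),'y',np.linalg.norm(P[0]-P[1]),np.linalg.norm(P[3]-P[2]))
    print('centre',P.mean(0),'yaw',np.arctan2(ex[1],ex[0]),np.arctan2(-ey[0],ey[1]))
E
python3 - <<'E'
from m import *
a=pickle.load(open('w1.pkl','rb'));b=pickle.load(open('w2.pkl','rb'))
rect(a,[(382,86),(517,106),(485,266),(358,245)])
rect(b,[(383,183),(512,205),(482,349),(361,331)])
g=cv2.cvtColor(b['img'],cv2.COLOR_RGB2GRAY)
D=[]
for u,v in((345,100),(445,115)):
    u,v=int(u*s),int(v*s);w=g[v-10:v+11,u-10:u+11]
    n,l,st,ce=cv2.connectedComponentsWithStats((w>190).astype(np.uint8)*1)
    k=l[10,10];k=k or 1+np.argmax(st[1:,4]);uv=ce[k]+[u-10,v-10]
    p=onz(b,uv,92);D.append(p[:2]);e=onz(b,uv+[st[k][2],0],92)
    print(uv/s,st[k],p,'width',np.linalg.norm(e-p))
D=np.array(D);d=D[0]-D[1];print('sep',np.linalg.norm(d))
ey=d/np.linalg.norm(d);ex=np.array([ey[1],-ey[0]]);yaw=np.arctan2(ex[1],ex[0])
O=D.mean(0)-72*ex;print('dock origin',O,'yaw',yaw)
R=np.c_[ex,ey]
for u in((320,178),(319,208),(302,176),(302,207)):
    print('stop top',(onz(b,np.array(u)*s,92)[:2]-O)@R)
print(pickle and [proj(b,[*(O+R@q),92])[0]/s for q in ([-13,55],[13,55])])
cv2.imwrite('pics/w4.png',cv2.resize(b['img'][50:140,165:325],None,fx=5,fy=5,interpolation=cv2.INTER_CUBIC)[:,:,::-1])
E
```

```text
shift [[-0.5, -0.6000000238418579], [-0.800000011920929, 2.799999952316284], [0.0, -3.700000047683716], [-0.800000011920929, -0.10000000149011612]]
sides x 126.42586515257301 120.8248925266454 y 107.02731332561902 108.40357509606922
centre [589.15462668  17.51510602] yaw 0.2198410949326036 0.23893466636315774
shift [[-0.10000000149011612, -1.399999976158142], [0.0, 0.10000000149011612], [-2.200000047683716, 1.2000000476837158], [-1.2000000476837158, -0.5]]
sides x 128.54841576117286 128.63041138966562 y 107.53631833672674 106.81355049787899
centre [588.81239445  18.01369361] yaw 0.2113527637406092 0.20266350614215548
[345.18623737 100.07891414] [ 6  5 11 11 99] [686.0735081 132.2619865  92.       ] width 13.02408392788846
[444.53125    114.32845745] [ 6  5 10 11 94] [704.70559309  58.41374762  92.        ] width 11.921182905162791
sep 76.16243810027034
dock origin [625.57727394  77.72406486] yaw 0.24714441411177498
stop top [12.14224017 51.28764844]
stop top [-11.09854823  49.79915898]
stop top [11.80633618 65.45683751]
stop top [-12.10663565  63.30927291]
[array([312.27651739, 209.52329971]), array([315.40059055, 176.24669766])]
```

View pics/w4.png

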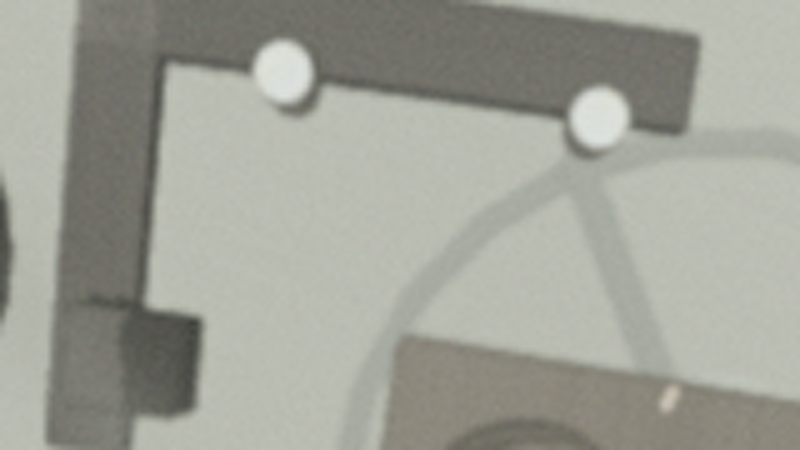

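```bash
python3 -m handwheel '[{"hand":0.07,"x":-0.04,"y":-0.025,"z":0.0,"spin":-1.0},{"hand":0.07,"x":-0.082,"y":-0.0545,"z":0.0,"spin":-1.56},{"hand":0.07,"x":-0.082,"y":-0.0545,"z":0.0,"spin":-1.56},{"hand":0.07,"x":-0.082,"y":-0.0545,"z":-0.04,"spin":-1.56},{"hand":0.07,"x":-0.082,"y":-0.0545,"z":-0.08,"spin":-1.56},{"hand":0.07,"x":-0.082,"y":-0.0545,"z":-0.12,"spin":-1.56},{"hand":0.07,"x":-0.082,"y":-0.0545,"z":-0.16,"spin":-1.56},{"hand":0.07,"x":-0.082,"y":-0.0545,"z":-0.19,"spin":-1.56},{"hand":0.07,"x":-0.082,"y":-0.0545,"z":-0.21,"spin":-1.56},{"hand":0.07,"x":-0.082,"y":-0.0545,"z":-0.21,"spin":-1.56},{"hand":0.07,"x":-0.082,"y":-0.0545,"z":-0.21,"spin":-1.56}]'
python3 - <<'E'
from m import *
c=pickle.load(open('w1.pkl','rb'))
for u in((0,207),(270,312),(0,237),(120,290)): print(onz(c,np.array(u)*s,60).round())
c=snap('side');cv2.imwrite('pics/s2.png',cv2.resize(c['img'][120:270,200:400],None,fx=4,fy=4,interpolation=cv2.INTER_CUBIC)[:,:,::-1])
p=proj(c,[501.9,-4,65])[0];print((p-[200,120])*4, state()['eef_pos'])
E
```

```text
t: 3.3
eef_pos: [501.5, -4.5, 119.0]
tcp_rot: [3.141, 0.0, -1.324]
ft_force: [0.6, -0.7, 0.8]
opening: 0.738
[426. 362.  60.]
[425. 108.  60.]
[399. 357.  60.]
[393. 242.  60.]
[206.01594664 344.58422399] [502.13335036  -4.49687211 119.9118676 ]
```

View pics/s2.png

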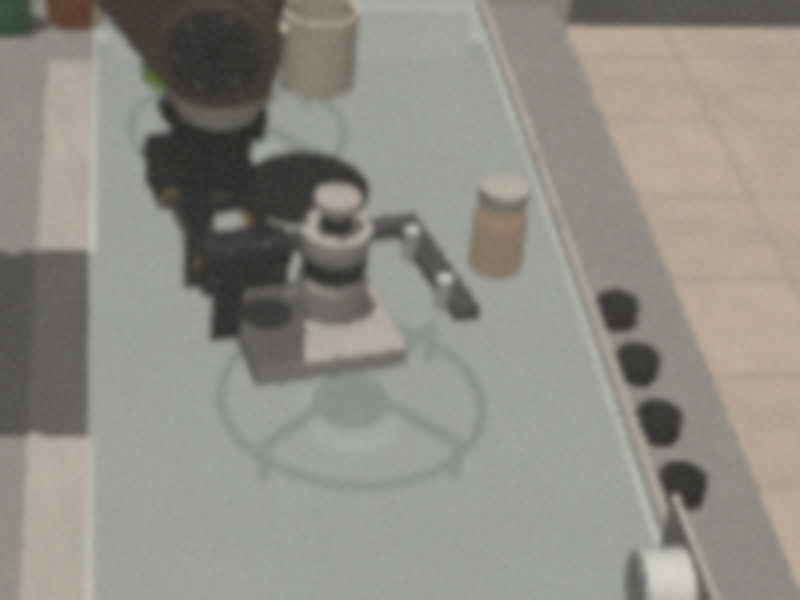

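The side crop shows the fingers clear of the base's -x edge and over the glass, whose edge is at world x≈425. Now I'll descend and push along dock x, stopping 3 mm short.

```bash
python3 -m handwheel '[{"hand":0.07,"x":0,"y":0,"z":-0.02,"spin":0},{"hand":0.07,"x":0,"y":0,"z":-0.0395,"spin":0},{"hand":0.07,"x":0,"y":0,"z":-0.0395,"spin":0},{"hand":0.07,"x":0.006,"y":0.0015,"z":-0.0395,"spin":0},{"hand":0.07,"x":0.010,"y":0.0025,"z":-0.0395,"spin":0},{"hand":0.07,"x":0.014,"y":0.0035,"z":-0.0395,"spin":0},{"hand":0.07,"x":0.018,"y":0.0045,"z":-0.0395,"spin":0},{"hand":0.07,"x":0.022,"y":0.0055,"z":-0.0395,"spin":0},{"hand":0.07,"x":0.026,"y":0.0065,"z":-0.0395,"spin":0},{"hand":0.07,"x":0.030,"y":0.0076,"z":-0.0395,"spin":0},{"hand":0.07,"x":0.034,"y":0.0086,"z":-0.0395,"spin":0},{"hand":0.07,"x":0.038,"y":0.0096,"z":-0.0395,"spin":0},{"hand":0.07,"x":0.042,"y":0.0106,"z":-0.0395,"spin":0},{"hand":0.07,"x":0.046,"y":0.0116,"z":-0.0395,"spin":0},{"hand":0.07,"x":0.050,"y":0.0126,"z":-0.0395,"spin":0},{"hand":0.07,"x":0.053,"y":0.0134,"z":-0.0395,"spin":0},{"hand":0.07,"x":0.056,"y":0.0141,"z":-0.0395,"spin":0},{"hand":0.07,"x":0.058,"y":0.0146,"z":-0.0395,"spin":0},{"hand":0.07,"x":0.058,"y":0.0146,"z":-0.0395,"spin":0}]'
cat > g.py <<'E'
from m import *
import sys
O=np.array([625.58,77.72]);yw=.247;R=np.array([[np.cos(yw),-np.sin(yw)],[np.sin(yw),np.cos(yw)]])
def mark(n,f,y0,y1,x0,x1,k):
    c=snap(n);im=np.ascontiguousarray(cv2.resize(c['img'][y0:y1,x0:x1],None,fx=k,fy=k,interpolation=cv2.INTER_CUBIC)[:,:,::-1])
    P=[[*(O+R@q),80] for q in ([65,55],[65,-55],[-65,-55],[-65,55])]
    q=((proj(c,P)+.5-[x0,y0])*k)
    for a in q: cv2.circle(im,tuple(int(v) for v in a),2,(0,0,255),-1)
    cv2.imwrite('pics/'+f,im);pickle.dump(c,open(f+'.pkl','wb'))
E
python3 -c "
from g import *
mark('wrist','w5.png',0,300,0,512,1.56)"
```

```text
t: 4.93
eef_pos: [560.0, 10.7, 80.6]
tcp_rot: [3.141, -0.0, -1.323]
ft_force: [-5.4, -1.0, 5.2]
opening: 0.736
```

View pics/w5.png

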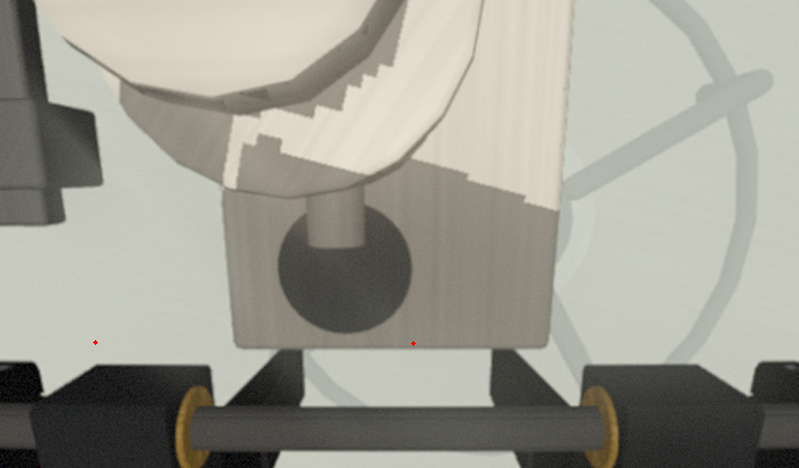

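The picture shows the base's -x edge flush on both fingers at row 347, with the home line at row 343 (about 1.5 mm short). Its y centre is about -48 mm, as planned. Next I back off, lift, turn 90° and come down on the -y side.

```bash
python3 -m handwheel '[{"hand":0.07,"x":-0.02,"y":-0.005,"z":0,"spin":0},{"hand":0.07,"x":-0.03,"y":-0.008,"z":0.03,"spin":0},{"hand":0.07,"x":-0.03,"y":-0.008,"z":0.07,"spin":0},{"hand":0.07,"x":-0.03,"y":-0.008,"z":0.11,"spin":0},{"hand":0.07,"x":-0.03,"y":-0.008,"z":0.15,"spin":0},{"hand":0.07,"x":-0.02,"y":-0.04,"z":0.17,"spin":1.4},{"hand":0.07,"x":0.0,"y":-0.0613,"z":0.17,"spin":2.8},{"hand":0.07,"x":0.03,"y":-0.0613,"z":0.17,"spin":4.2},{"hand":0.07,"x":0.06,"y":-0.0613,"z":0.17,"spin":5.6},{"hand":0.07,"x":0.0964,"y":-0.0613,"z":0.17,"spin":7.0},{"hand":0.07,"x":0.0964,"y":-0.0613,"z":0.17,"spin":8.4},{"hand":0.07,"x":0.0964,"y":-0.0613,"z":0.17,"spin":9.8},{"hand":0.07,"x":0.0964,"y":-0.0613,"z":0.17,"spin":11.2},{"hand":0.07,"x":0.0964,"y":-0.0613,"z":0.17,"spin":12.6},{"hand":0.07,"x":0.0964,"y":-0.0613,"z":0.17,"spin":14.0},{"hand":0.07,"x":0.0964,"y":-0.0613,"z":0.17,"spin":15.4},{"hand":0.07,"x":0.0964,"y":-0.0613,"z":0.17,"spin":16.8},{"hand":0.07,"x":0.0964,"y":-0.0613,"z":0.17,"spin":18},{"hand":0.07,"x":0.0964,"y":-0.0613,"z":0.17,"spin":18},{"hand":0.07,"x":0.0964,"y":-0.0613,"z":0.17,"spin":18}]'
python3 -c "
from g import *
mark('wrist','w6.png',0,300,0,512,1.56)"
```

```text
t: 6.65
eef_pos: [656.7, -50.6, 250.5]
tcp_rot: [3.141, -0.002, 0.244]
ft_force: [-0.0, 0.4, 0.2]
opening: 0.734
```

View pics/w6.png

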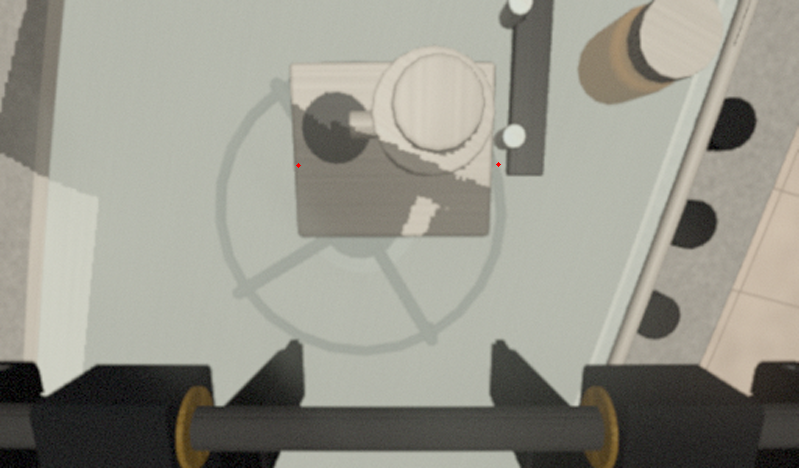

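The base is square to the dock, with its -y edge at row 236 against the home line at row 165 (about 46 mm to go), and x is about 1.5 mm short. Descend, then push along +y.

```bash
python3 -m handwheel '[{"hand":0.07,"x":0,"y":0,"z":-0.04,"spin":0},{"hand":0.07,"x":0,"y":0,"z":-0.08,"spin":0},{"hand":0.07,"x":0,"y":0,"z":-0.12,"spin":0},{"hand":0.07,"x":0,"y":0,"z":-0.15,"spin":0},{"hand":0.07,"x":0,"y":0,"z":-0.17,"spin":0},{"hand":0.07,"x":0,"y":0,"z":-0.17,"spin":0},{"hand":0.07,"x":-0.0015,"y":0.006,"z":-0.17,"spin":0},{"hand":0.07,"x":-0.0025,"y":0.010,"z":-0.17,"spin":0},{"hand":0.07,"x":-0.0035,"y":0.014,"z":-0.17,"spin":0},{"hand":0.07,"x":-0.0045,"y":0.018,"z":-0.17,"spin":0},{"hand":0.07,"x":-0.0058,"y":0.023,"z":-0.17,"spin":0},{"hand":0.07,"x":-0.0071,"y":0.028,"z":-0.17,"spin":0},{"hand":0.07,"x":-0.0083,"y":0.033,"z":-0.17,"spin":0},{"hand":0.07,"x":-0.0096,"y":0.038,"z":-0.17,"spin":0},{"hand":0.07,"x":-0.0108,"y":0.043,"z":-0.17,"spin":0},{"hand":0.07,"x":-0.0121,"y":0.048,"z":-0.17,"spin":0},{"hand":0.07,"x":-0.0134,"y":0.053,"z":-0.17,"spin":0},{"hand":0.07,"x":-0.0144,"y":0.057,"z":-0.17,"spin":0},{"hand":0.07,"x":-0.0144,"y":0.057,"z":-0.17,"spin":0}]'
```

```text
t: 8.28
eef_pos: [642.3, 6.8, 79.9]
tcp_rot: [3.141, -0.001, 0.248]
ft_force: [-0.3, 0.6, 0.8]
opening: 0.733
```

```bash
python3 -m handwheel '[{"hand":0.07,"x":-0.0002,"y":0.001,"z":0,"spin":0},{"hand":0.07,"x":-0.0005,"y":0.002,"z":0,"spin":0}]'; python3 -m handwheel '[{"hand":0.07,"x":-0.0002,"y":0.001,"z":0,"spin":0},{"hand":0.07,"x":-0.0003,"y":0.0015,"z":0,"spin":0}]'; python3 -m handwheel '[{"hand":0.07,"x":-0.0002,"y":0.001,"z":0,"spin":0},{"hand":0.07,"x":-0.0002,"y":0.001,"z":0,"spin":0}]'; python3 -c "
from g import *
mark('wrist','w7.png',0,300,0,512,1.56)"
```

```text
t: 8.45
eef_pos: [642.1, 7.7, 79.9]
tcp_rot: [3.14, -0.001, 0.248]
ft_force: [2.1, -6.2, 2.5]
opening: 0.734
t: 8.62
eef_pos: [641.8, 9.1, 79.9]
tcp_rot: [3.14, -0.001, 0.248]
ft_force: [1.7, -7.4, 3.0]
opening: 0.733
t: 8.78
eef_pos: [641.6, 10.1, 79.8]
tcp_rot: [3.14, -0.001, 0.248]
ft_force: [1.1, -5.9, 3.1]
opening: 0.733
```

View pics/w7.png

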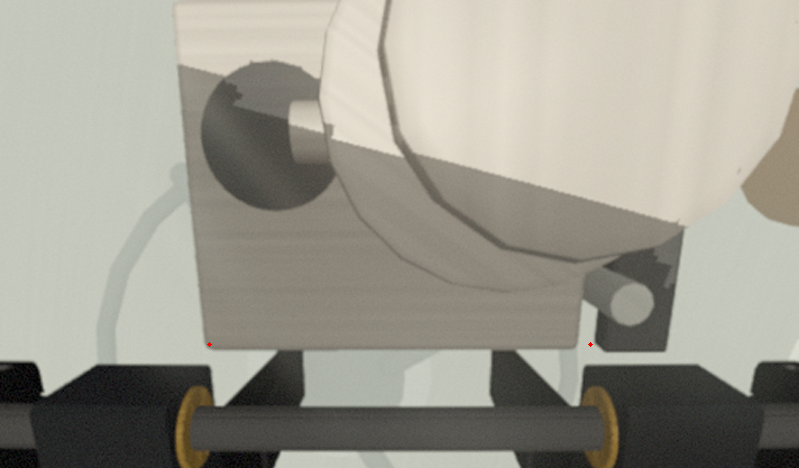

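The edge is at row 347 against the home row of 344, and the force is steady at about 6–7 N, which is sliding friction. I'll carry on in small steps until the force climbs.

```bash
for i in 1; do python3 -m handwheel '[{"hand":0.07,"x":-0.0002,"y":0.001,"z":0,"spin":0},{"hand":0.07,"x":-0.0002,"y":0.001,"z":0,"spin":0}]'|grep -E "pos|force"; python3 -m handwheel '[{"hand":0.07,"x":-0.0002,"y":0.001,"z":0,"spin":0},{"hand":0.07,"x":-0.0002,"y":0.001,"z":0,"spin":0}]'|grep -E "pos|force"; done
```

```text
eef_pos: [641.4, 11.1, 79.8]
ft_force: [0.4, -5.8, 3.3]
eef_pos: [641.2, 12.1, 79.9]
ft_force: [1.6, -6.1, 2.3]
```

```bash
python3 -m handwheel '[{"hand":0.07,"x":-0.0002,"y":0.001,"z":0,"spin":0},{"hand":0.07,"x":-0.0002,"y":0.001,"z":0,"spin":0}]'|grep -E "pos|force"; python3 -m handwheel '[{"hand":0.07,"x":-0.0002,"y":0.001,"z":0,"spin":0},{"hand":0.07,"x":-0.0002,"y":0.001,"z":0,"spin":0}]'|grep -E "pos|force"
```

```text
eef_pos: [641.0, 13.1, 79.9]
ft_force: [1.9, -4.8, 3.3]
eef_pos: [641.0, 13.5, 79.8]
ft_force: [2.1, -9.8, 3.8]
```

```bash
python3 -m handwheel '[{"hand":0.07,"x":-0.0001,"y":0.0005,"z":0,"spin":0},{"hand":0.07,"x":-0.0001,"y":0.0005,"z":0,"spin":0}]'|grep -E "pos|force|rot"
```

```text
eef_pos: [640.9, 13.5, 79.9]
tcp_rot: [3.139, -0.002, 0.248]
ft_force: [2.8, -12.3, 1.5]
```

Contact with the stop: the force rose to 12 N and the tool stopped moving. Now back off, go over to the -x side and do the final push onto the dowels.

```bash
python3 -m handwheel '[{"hand":0.07,"x":0.003,"y":-0.012,"z":0,"spin":0},{"hand":0.07,"x":0.006,"y":-0.025,"z":0.03,"spin":0},{"hand":0.07,"x":0.006,"y":-0.025,"z":0.07,"spin":0},{"hand":0.07,"x":0.006,"y":-0.025,"z":0.11,"spin":0},{"hand":0.07,"x":0.006,"y":-0.025,"z":0.15,"spin":0},{"hand":0.07,"x":-0.02,"y":-0.01,"z":0.17,"spin":-1.4},{"hand":0.07,"x":-0.05,"y":0.0,"z":0.17,"spin":-2.8},{"hand":0.07,"x":-0.08,"y":0.01,"z":0.17,"spin":-4.2},{"hand":0.07,"x":-0.1067,"y":0.0392,"z":0.17,"spin":-5.6},{"hand":0.07,"x":-0.1067,"y":0.0392,"z":0.17,"spin":-7.0},{"hand":0.07,"x":-0.1067,"y":0.0392,"z":0.17,"spin":-8.4},{"hand":0.07,"x":-0.1067,"y":0.0392,"z":0.17,"spin":-9.8},{"hand":0.07,"x":-0.1067,"y":0.0392,"z":0.17,"spin":-11.2},{"hand":0.07,"x":-0.1067,"y":0.0392,"z":0.17,"spin":-12.6},{"hand":0.07,"x":-0.1067,"y":0.0392,"z":0.17,"spin":-14},{"hand":0.07,"x":-0.1067,"y":0.0392,"z":0.17,"spin":-15.4},{"hand":0.07,"x":-0.1067,"y":0.0392,"z":0.17,"spin":-16.8},{"hand":0.07,"x":-0.1067,"y":0.0392,"z":0.17,"spin":-18},{"hand":0.07,"x":-0.1067,"y":0.0392,"z":0.17,"spin":-18},{"hand":0.07,"x":-0.1067,"y":0.0392,"z":0.17,"spin":-18}]'
python3 -c "
from g import *
mark('wrist','w8.png',0,300,0,512,1.56)"
```

```text
t: 11.33
eef_pos: [533.4, 54.4, 249.2]
tcp_rot: [3.141, 0.0, -1.32]
ft_force: [-1.2, -0.1, -0.7]
opening: 0.734
```

View pics/w8.png

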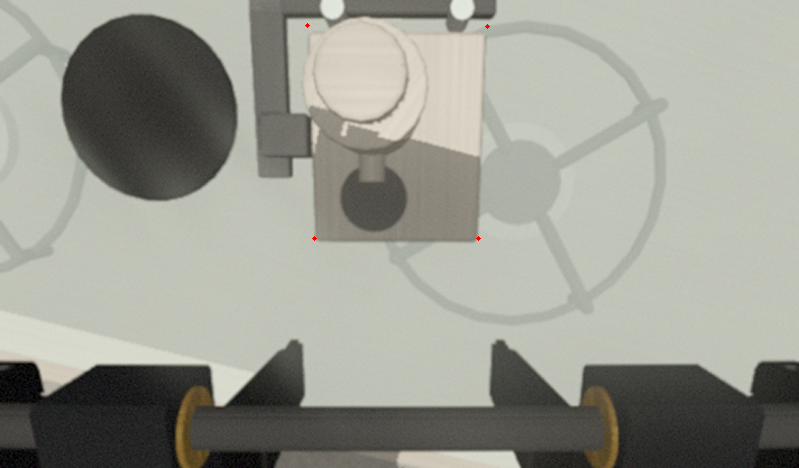

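In y the base matches the home marks (314–478) and touches the stop; in x its far edge is a few mm short of the dowels. Descend and push gently along +x. That's 11 pictures viewed, so one is left.

```bash
python3 -m handwheel '[{"hand":0.07,"x":0,"y":0,"z":-0.04,"spin":0},{"hand":0.07,"x":0,"y":0,"z":-0.08,"spin":0},{"hand":0.07,"x":0,"y":0,"z":-0.12,"spin":0},{"hand":0.07,"x":0,"y":0,"z":-0.15,"spin":0},{"hand":0.07,"x":0,"y":0,"z":-0.17,"spin":0},{"hand":0.07,"x":0,"y":0,"z":-0.17,"spin":0},{"hand":0.07,"x":0.006,"y":0.0015,"z":-0.17,"spin":0},{"hand":0.07,"x":0.010,"y":0.0025,"z":-0.17,"spin":0},{"hand":0.07,"x":0.0126,"y":0.0032,"z":-0.17,"spin":0},{"hand":0.07,"x":0.0126,"y":0.0032,"z":-0.17,"spin":0}]'|grep -E "pos|force"
python3 -m handwheel '[{"hand":0.07,"x":0.001,"y":0.0003,"z":0,"spin":0},{"hand":0.07,"x":0.001,"y":0.0003,"z":0,"spin":0}]'|grep -E "pos|force"
python3 -m handwheel '[{"hand":0.07,"x":0.001,"y":0.0003,"z":0,"spin":0},{"hand":0.07,"x":0.001,"y":0.0003,"z":0,"spin":0}]'|grep -E "pos|force"
python3 -m handwheel '[{"hand":0.07,"x":0.001,"y":0.0003,"z":0,"spin":0},{"hand":0.07,"x":0.001,"y":0.0003,"z":0,"spin":0}]'|grep -E "pos|force"
python3 -m handwheel '[{"hand":0.07,"x":0.001,"y":0.0003,"z":0,"spin":0},{"hand":0.07,"x":0.001,"y":0.0003,"z":0,"spin":0}]'|grep -E "pos|force"
```

```text
eef_pos: [547.0, 57.8, 79.8]
ft_force: [0.1, 0.5, -0.3]
eef_pos: [547.2, 58.0, 79.5]
ft_force: [-0.0, -0.1, 0.6]
eef_pos: [548.2, 58.3, 79.3]
ft_force: [0.1, -0.3, 0.2]
eef_pos: [548.4, 58.5, 79.2]
ft_force: [-5.1, -1.6, 4.5]
eef_pos: [548.4, 58.5, 79.1]
ft_force: [-8.8, -4.7, 7.8]
```

```bash
python3 -m handwheel '[{"hand":0.07,"x":0.001,"y":0.0003,"z":0,"spin":0},{"hand":0.07,"x":0.001,"y":0.0003,"z":0,"spin":0}]'|grep -E "pos|force"
python3 -m handwheel '[{"hand":0.07,"x":0.001,"y":0.0003,"z":0,"spin":0},{"hand":0.07,"x":0.001,"y":0.0003,"z":0,"spin":0}]'|grep -E "pos|force"
python3 -m handwheel '[{"hand":0.07,"x":0.001,"y":0.0003,"z":0,"spin":0},{"hand":0.07,"x":0.001,"y":0.0003,"z":0,"spin":0}]'|grep -E "pos|force"
```

```text
eef_pos: [549.3, 58.8, 79.1]
ft_force: [-10.0, -4.6, 8.4]
eef_pos: [550.3, 59.0, 79.1]
ft_force: [-9.6, -4.9, 7.4]
eef_pos: [551.2, 59.3, 79.1]
ft_force: [-8.8, -6.3, 8.2]
```

```bash
python3 -m handwheel '[{"hand":0.07,"x":0.001,"y":0.0003,"z":0,"spin":0},{"hand":0.07,"x":0.001,"y":0.0003,"z":0,"spin":0}]'|grep -E "pos|force"
python3 -m handwheel '[{"hand":0.07,"x":0.001,"y":0.0003,"z":0,"spin":0},{"hand":0.07,"x":0.001,"y":0.0003,"z":0,"spin":0}]'|grep -E "pos|force"
python3 -m handwheel '[{"hand":0.07,"x":0.001,"y":0.0003,"z":0,"spin":0},{"hand":0.07,"x":0.001,"y":0.0003,"z":0,"spin":0}]'|grep -E "pos|force"
```

```text
eef_pos: [551.3, 59.4, 79.1]
ft_force: [-14.7, -7.2, 11.5]
eef_pos: [551.4, 59.4, 79.1]
ft_force: [-18.9, -10.4, 14.9]
eef_pos: [551.5, 59.5, 79.1]
ft_force: [-23.9, -12.8, 19.2]
```

The force climbs with no motion, so the base is seated on the dowels. Back off, lift, and measure the pose from the image.

```bash
python3 -m handwheel '[{"hand":0.07,"x":-0.006,"y":-0.0015,"z":0,"spin":0},{"hand":0.07,"x":-0.025,"y":-0.007,"z":0,"spin":0},{"hand":0.04,"x":-0.03,"y":-0.008,"z":0.04,"spin":0},{"hand":0.02,"x":-0.03,"y":-0.008,"z":0.08,"spin":0},{"hand":0,"x":-0.03,"y":-0.008,"z":0.12,"spin":0},{"hand":0,"x":-0.03,"y":-0.008,"z":0.16,"spin":0},{"hand":0,"x":-0.03,"y":-0.008,"z":0.17,"spin":0},{"hand":0,"x":-0.03,"y":-0.008,"z":0.17,"spin":0},{"hand":0,"x":-0.03,"y":-0.008,"z":0.17,"spin":0}]'
python3 - <<'E'
from g import *
c=snap('wrist');P=[[*(O+R@q),80] for q in ([65,55],[65,-55],[-65,-55],[-65,55])]
k=1.56;im=cv2.resize(c['img'][:300],None,fx=k,fy=k,interpolation=cv2.INTER_CUBIC)[:,:,::-1].copy()
g=cv2.cvtColor(c['img'],cv2.COLOR_RGB2GRAY);print(proj(c,P).round(1).tolist())
for z,q in((80,proj(c,P)),):
    for a in q: cv2.circle(im,tuple(int(v) for v in (a+.5)*k),2,(0,0,255),-1)
cap=[*(O+R@[20,15]),190];a=proj(c,cap)[0];print('cap',a,cap);cv2.circle(im,tuple(int(v) for v in (a+.5)*k),2,(0,0,255),-1)
cv2.imwrite('pics/w9.png',im)
E
```

```text
t: 14.63
eef_pos: [526.0, 52.7, 248.9]
tcp_rot: [-3.141, -0.0, -1.323]
ft_force: [0.1, 0.2, -0.0]
opening: 0.304
[[195.7, 7.7], [311.8, 7.8], [306.6, 145.2], [200.8, 145.1]]
cap [230.05530393  27.97155733] [np.float64(641.3055637519616), np.float64(97.15467634623721), 190]
```

View pics/w9.png

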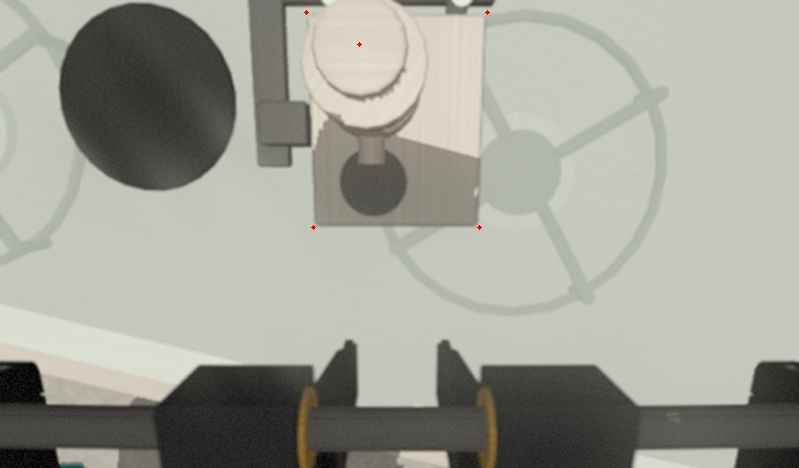

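The base corners and the cap centre (red dot at (359,44)) agree with home to about 1 mm. I'll check the y edges numerically before pressing.

Run:
```python
from g import *
c=snap('wrist');g=cv2.GaussianBlur(cv2.cvtColor(c['img'],cv2.COLOR_RGB2GRAY),(0,0),.8).astype(float)
def q(u,v,z=80): return (R.T@(onz(c,(u,v),z)[:2]-O)).round(1)
for v in (60,75,90,102,115,130,140):
    r=np.gradient(g[v])
    L=194+np.argmax(abs(r[194:206]));Rr=300+np.argmax(abs(r[300:316]))
    print(v,'L',L,q(L,v),'R',Rr,q(Rr,v),g[v,190:208].round().astype(int).tolist())
for u in(210,230,250,270,290,300):
    r=np.gradient(g[:,u]);b=138+np.argmax(abs(r[138:152]));print(u,'B',b,q(u,b))
```

```text
60 L 200 [17.2 52.6] R 308 [ 17.3 -52.7] [195, 195, 195, 195, 196, 196, 195, 188, 178, 179, 193, 207, 214, 216, 216, 215, 214, 214]
75 L 199 [ 3.3 54.1] R 307 [  3.3 -52.3] [118, 119, 119, 116, 112, 102, 88, 83, 103, 146, 188, 208, 213, 213, 213, 213, 212, 208]
90 L 199 [-10.9  54.6] R 307 [-10.9 -52.8] [104, 104, 105, 105, 103, 98, 89, 82, 93, 131, 174, 194, 185, 162, 146, 142, 143, 144]
102 L 200 [-22.5  54.1] R 308 [-22.4 -54.3] [195, 195, 195, 195, 195, 195, 195, 195, 192, 179, 156, 142, 140, 141, 141, 141, 141, 141]
115 L 200 [-35.2  54.6] R 308 [-35.1 -54.8] [195, 195, 195, 195, 195, 195, 195, 195, 193, 184, 165, 146, 139, 140, 140, 140, 140, 141]
130 L 201 [-50.2  54.1] R 307 [-50.1 -54.4] [194, 194, 194, 194, 194, 194, 194, 195, 195, 192, 179, 159, 145, 141, 141, 141, 142, 142]
140 L 201 [-60.3  54.6] R 307 [-60.2 -54.8] [195, 194, 194, 194, 194, 194, 194, 194, 194, 192, 184, 168, 152, 145, 145, 144, 144, 144]
210 B 144 [-64.4  45.4]
230 B 144 [-64.4  24.7]
250 B 144 [-64.4   4. ]
270 B 144 [-64.4 -16.7]
290 B 144 [-64.4 -37.4]
300 B 144 [-64.4 -47.7]
```

Measured pose: y ≈ 0, x ≈ +0.6 mm, yaw ≈ 0, with no gap at the stop. Now move over the button with the jaws shut.

```bash
python3 -m handwheel '[{"hand":0,"x":0.035,"y":0.013,"z":0,"spin":0},{"hand":0,"x":0.07,"y":0.027,"z":0,"spin":0},{"hand":0,"x":0.1,"y":0.038,"z":0,"spin":0},{"hand":0,"x":0.1153,"y":0.0445,"z":0,"spin":0},{"hand":0,"x":0.1153,"y":0.0445,"z":0,"spin":0},{"hand":0,"x":0.1153,"y":0.0445,"z":-0.02,"spin":0},{"hand":0,"x":0.1153,"y":0.0445,"z":-0.035,"spin":0},{"hand":0,"x":0.1153,"y":0.0445,"z":-0.040,"spin":0},{"hand":0,"x":0.1153,"y":0.0445,"z":-0.040,"spin":0},{"hand":0,"x":0.1153,"y":0.0445,"z":-0.040,"spin":0},{"hand":0,"x":0.1153,"y":0.0445,"z":-0.040,"spin":0}]'
for i in 1; do
python3 -m handwheel '[{"hand":0,"x":0,"y":0,"z":-0.002,"spin":0},{"hand":0,"x":0,"y":0,"z":-0.002,"spin":0},{"hand":0,"x":0,"y":0,"z":-0.002,"spin":0}]'|grep -E "pos|force"
python3 -m handwheel '[{"hand":0,"x":0,"y":0,"z":-0.002,"spin":0},{"hand":0,"x":0,"y":0,"z":-0.002,"spin":0},{"hand":0,"x":0,"y":0,"z":-0.002,"spin":0}]'|grep -E "pos|force"
python3 -m handwheel '[{"hand":0,"x":0,"y":0,"z":-0.001,"spin":0},{"hand":0,"x":0,"y":0,"z":-0.001,"spin":0},{"hand":0,"x":0,"y":0,"z":-0.001,"spin":0}]'|grep -E "pos|force"
done
```

```text
t: 15.65
eef_pos: [641.5, 97.0, 209.9]
tcp_rot: [-3.141, -0.0, -1.323]
ft_force: [0.3, -0.7, -0.4]
opening: 0.004
eef_pos: [641.4, 97.1, 207.6]
ft_force: [-0.1, -0.6, -0.6]
eef_pos: [641.3, 97.2, 205.1]
ft_force: [-0.5, -1.2, 0.6]
eef_pos: [641.4, 97.2, 204.3]
ft_force: [-1.0, 0.3, 2.4]
```

Contact at z≈204.3, as predicted. Press to about 1 mm short of the halfway stop.

```bash
python3 -m handwheel '[{"hand":0,"x":0,"y":0,"z":-0.001,"spin":0},{"hand":0,"x":0,"y":0,"z":-0.002,"spin":0},{"hand":0,"x":0,"y":0,"z":-0.003,"spin":0},{"hand":0,"x":0,"y":0,"z":-0.004,"spin":0},{"hand":0,"x":0,"y":0,"z":-0.004,"spin":0}]'|grep -E "pos|force"
python3 -m handwheel '[{"hand":0,"x":0,"y":0,"z":-0.0005,"spin":0},{"hand":0,"x":0,"y":0,"z":-0.001,"spin":0},{"hand":0,"x":0,"y":0,"z":-0.001,"spin":0}]'|grep -E "pos|force"
```

```text
eef_pos: [641.4, 97.2, 200.1]
ft_force: [-0.2, 0.4, 2.8]
eef_pos: [641.4, 97.2, 199.2]
ft_force: [0.6, 0.3, 3.3]
```

```bash
python3 -m handwheel '[{"hand":0,"x":0,"y":0,"z":-0.0004,"spin":0},{"hand":0,"x":0,"y":0,"z":-0.0008,"spin":0},{"hand":0,"x":0,"y":0,"z":-0.0008,"spin":0}]'|grep -E "pos|force"
python3 -m handwheel '[{"hand":0,"x":0,"y":0,"z":-0.0004,"spin":0},{"hand":0,"x":0,"y":0,"z":-0.0006,"spin":0},{"hand":0,"x":0,"y":0,"z":-0.0006,"spin":0}]'|grep -E "pos|force"
```

```text
eef_pos: [641.4, 97.2, 198.4]
ft_force: [0.0, -0.0, 2.9]
eef_pos: [641.5, 97.2, 198.3]
ft_force: [-1.0, -0.7, 6.9]
```

The motion has stalled at 6.9 N, so it's on the halfway stop and below the 12 N break. Hold for 20 rows (1.67 s).

```bash
python3 -m handwheel '[{"hand":0,"x":0,"y":0,"z":0,"spin":0},{"hand":0,"x":0,"y":0,"z":0,"spin":0},{"hand":0,"x":0,"y":0,"z":0,"spin":0},{"hand":0,"x":0,"y":0,"z":0,"spin":0},{"hand":0,"x":0,"y":0,"z":0,"spin":0},{"hand":0,"x":0,"y":0,"z":0,"spin":0},{"hand":0,"x":0,"y":0,"z":0,"spin":0},{"hand":0,"x":0,"y":0,"z":0,"spin":0},{"hand":0,"x":0,"y":0,"z":0,"spin":0},{"hand":0,"x":0,"y":0,"z":0,"spin":0},{"hand":0,"x":0,"y":0,"z":0,"spin":0},{"hand":0,"x":0,"y":0,"z":0,"spin":0},{"hand":0,"x":0,"y":0,"z":0,"spin":0},{"hand":0,"x":0,"y":0,"z":0,"spin":0},{"hand":0,"x":0,"y":0,"z":0,"spin":0},{"hand":0,"x":0,"y":0,"z":0,"spin":0},{"hand":0,"x":0,"y":0,"z":0,"spin":0},{"hand":0,"x":0,"y":0,"z":0,"spin":0},{"hand":0,"x":0,"y":0,"z":0,"spin":0},{"hand":0,"x":0,"y":0,"z":0,"spin":0}]'
python3 -m handwheel '[{"hand":0,"x":0,"y":0,"z":-0.001,"spin":0},{"hand":0,"x":0,"y":0,"z":-0.002,"spin":0},{"hand":0,"x":0,"y":0,"z":-0.003,"spin":0},{"hand":0,"x":0,"y":0,"z":-0.004,"spin":0},{"hand":0,"x":0,"y":0,"z":-0.005,"spin":0},{"hand":0,"x":0,"y":0,"z":-0.006,"spin":0},{"hand":0,"x":0,"y":0,"z":-0.007,"spin":0},{"hand":0,"x":0,"y":0,"z":-0.007,"spin":0}]'|grep -E "pos|force"
python3 -m handwheel '[{"hand":0,"x":0,"y":0,"z":-0.001,"spin":0},{"hand":0,"x":0,"y":0,"z":-0.001,"spin":0},{"hand":0,"x":0,"y":0,"z":-0.001,"spin":0}]'|grep -E "pos|force"
```

```text
t: 19.23
eef_pos: [641.5, 97.2, 198.3]
tcp_rot: [-3.141, -0.0, -1.323]
ft_force: [-1.1, 0.5, 8.0]
opening: 0.008
eef_pos: [641.5, 97.2, 191.6]
ft_force: [-1.5, -0.2, 10.2]
eef_pos: [641.5, 97.2, 191.1]
ft_force: [-3.0, -0.8, 13.0]
```

```bash
python3 -m handwheel '[{"hand":0,"x":0,"y":0,"z":-0.001,"spin":0},{"hand":0,"x":0,"y":0,"z":-0.0015,"spin":0},{"hand":0,"x":0,"y":0,"z":-0.0015,"spin":0}]'|grep -E "pos|force"
python3 -m handwheel '[{"hand":0,"x":0,"y":0,"z":0.01,"spin":0},{"hand":0,"x":0,"y":0,"z":0.04,"spin":0},{"hand":0,"x":0,"y":0,"z":0.06,"spin":0},{"hand":0,"x":-0.04,"y":-0.01,"z":0.08,"spin":0},{"hand":0,"x":-0.08,"y":-0.02,"z":0.08,"spin":0},{"hand":0,"x":-0.11,"y":-0.03,"z":0.08,"spin":0},{"hand":0,"x":-0.11,"y":-0.03,"z":0.08,"spin":0},{"hand":0,"x":-0.11,"y":-0.03,"z":0.08,"spin":0},{"hand":0,"x":-0.11,"y":-0.03,"z":0.08,"spin":0}]'
python3 - <<'E'
from g import *
c=snap('wrist');g=cv2.GaussianBlur(cv2.cvtColor(c['img'],cv2.COLOR_RGB2GRAY),(0,0),.8).astype(float)
def q(u,v,z=80): return (R.T@(onz(c,(u,v),z)[:2]-O)).round(1)
E=lambda p:proj(c,[*(O+R@p),80])[0]
for x in (-30,-45,-58):
  for y in(55,-55):
    a=E([x,y]);v=int(round(a[1]));u=int(a[0]);r=np.gradient(g[v]);L=u-7+np.argmax(abs(r[u-7:u+8]));print(x,y,q(L,v))
for y in(40,20,-20,-45):
    a=E([-65,y]);u=int(round(a[0]));v=int(a[1]);r=np.gradient(g[:,u]);b=v-7+np.argmax(abs(r[v-7:v+8]));print('B',q(u,b))
# cap disc diameter -> height: bright blob size
a=snap('side');d=pickle.load(open('c0.pkl','rb'))['side']
for z in(183,190): print('cap side px',z,proj(a,[*(O+R@[20,15]),z])[0])
col=a['img'].astype(int).sum(2)[130:200,int(proj(a,[*(O+R@[20,15]),185])[0][0])]
print(col.tolist())
for n,z,P in(('trivet',70,(604,244)),('jar',145,(758,113))): 
    u,v=proj(a,[*P,z])[0].astype(int);print(n,abs(a['img'][v-12:v+13,u-12:u+13].astype(int)-d['img'][v-12:v+13,u-12:u+13]).mean())
E
```

```text
eef_pos: [641.7, 97.2, 191.0]
ft_force: [-5.9, -1.1, 23.8]
t: 21.15
eef_pos: [531.9, 67.2, 268.4]
tcp_rot: [-3.141, -0.0, -1.323]
ft_force: [0.5, -0.1, -0.6]
opening: 0.005
-30 55 [-29.6  54.4]
-30 -55 [-29.5 -54.8]
-45 55 [-44.5  54.8]
-45 -55 [-45.5 -54.4]
-58 55 [-57.5  55.2]
-58 -55 [-57.5 -53.9]
B [-64.2  39.9]
B [-64.2  20. ]
B [-64.1 -19.8]
B [-64.1 -45.3]
cap side px 183 [292.57249511 159.67770452]
cap side px 190 [292.73149349 157.90285152]
[463, 461, 464, 461, 456, 454, 454, 449, 448, 450, 447, 449, 451, 451, 446, 454, 446, 460, 455, 455, 456, 456, 455, 449, 455, 447, 459, 454, 469, 489, 493, 493, 480, 442, 380, 314, 252, 223, 279, 413, 465, 409, 343, 323, 315, 274, 237, 181, 164, 167, 203, 280, 329, 335, 325, 305, 307, 306, 306, 339, 391, 455, 478, 490, 491, 486, 491, 471, 406, 337]
trivet 18.62986666666667
jar 8.406933333333333
```

```bash
python3 -c "
from cell import job_done
print(job_done())"
```

```text
the job is handed in; nothing more can be done
None
```

The grinder is home in its dock, its button was held at the halfway stop and then pressed fully down, and the job is handed in. I don't have a verdict, because the hand-in reports none.

- **Docking:** I pushed the base with two spread fingertips, first along x to just short of the dowels. Then I pushed it along y onto the end stop (12 N) and along x onto both dowels (about 27 N).
- **Pressing:** The halfway stop was at about 6 mm. I held it there for over 1.6 s at 7–8 N. The full press then took about 7 mm more, to a hard stop at 24 N, and I withdrew the arm.

**Last checks:**
- **Pose:** The wrist camera puts the base about +0.8 mm in x and 0 mm in y from home, with no measurable turn. The tool reads no contact force.
- **Latch and spring-back:** I inferred these from travel and force. My side-camera check of the cap height was too coarse to confirm them.
- **Bystanders:** My before/after image comparison for the trivet gave a clear difference and the jar a smaller one. I put this down to the arm's shadow and position but did not look into it. I did not check the canister, mortar or mug at the end. No path was planned near any of the five, and no unexpected force was felt.
- **Refused move:** The first move command was refused for missing keys, and nothing moved.

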